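Raise the sample box cover with its lifter lever

TASK

The heavy steel cover of the little sample box is raised with its lifter lever, which has been left swung aside. With shut fingers push the lever sideways until it is in line with the box, so that its short end lies under the tab of the cover; then press the round pad at its long end down until the cover stands open by at least 15 degrees, and finish holding it there: the program ends while the fingers still press. Touch only the lever: do not touch the cover or disturb the stopper, the dropper bottle and the beaker that stand around.

Things in the scene. Friction and masses are not known exactly. Their poses are not given: they have to be found in the camera images.
- lifter: The fixture, fixed to the worktop: a grey bed plate (235 x 170 x 6 mm) that carries an open aluminium box at one end and the lever's swivelling fork at the other. Origin on the worktop (z = 0) straight below the lever's pivot. Its x axis points from the pivot to the box (box walls from x = 90 to 165 mm, y = -65 to 65 mm, rim 72 mm above the worktop; the bed plate spans x = -40 to 195 mm); z is up. Place and yaw vary.
- pivot (a point): The lever's pivot, 85 mm above the worktop, over the origin of the fixture. The lever swivels about the vertical through it and tips about the level pin through it.
- swivel (a joint): Swivel of fork and lever about the vertical (rad), counterclockwise from above positive, range -0.4 to 1.0. 0 = lever in line with the fixture's x axis, its short end under the middle of the cover's tab, its long end pointing along the fixture's -x. Starts 0.45 to 0.8; in line means within 0.2 either way. It stays where it is left; about 1 N at the long end moves it, and there is no stop at 0.
- lever (a joint): Tip of the lever about its level pin (rad), 0 to 0.65. 0 = at rest, held by a return spring: the long end slants up at 0.35 rad above the level, short end low. Grows as the long end is pressed down. When in line, the short end meets the tab at about 0.05 and the cover is 15 degrees open at about 0.47; 0.65 is the end stop (cover about 21 degrees open). Pressing takes 2 to 6 N at the pad.
- lever_pad (a point): Centre of the top of the round black press pad (diameter 44 mm, 8 mm thick) at the lever's long end, 190 mm from the pivot. The lever is a straight round steel bar, 12 mm thick, whose axis passes 10 mm below this point; it runs 190 mm from the pivot to below the pad's centre and 70 mm from the pivot the other way. At rest the pad is about 160 mm above the worktop, at the end stop about 39 mm. Bar and worktop between fork and pad are otherwise clear all round the swing.
- lever_toe (a point): Centre of the round tip of the lever's short end (12 mm thick), 70 mm from the pivot.
- cover: The heavy loose steel cover (about 0.9 kg) lying on the box: plate 82 x 130 x 8 mm with a 40 mm wide tab that juts out towards the lever. Its hinge pin (10 mm thick) lies in two open cradles at the far side of the box. Origin in the middle of the pin's axis; its x axis points away from the lever (as the fixture's x), z is square to the plate: the angle between z and the vertical is how far it is open (0 = shut). It opens by rising at the tab.
- cover_tab (a point): Middle of the underside of the tab, 104 mm from the pin's axis, where the lever's short end lifts; 72 mm above the worktop when shut.
- cradle (a point): Where the cover's pin axis lies in the cradles, 77 mm above the worktop, at x = 172 mm of the fixture.
- rubber_stopper: Loose brown rubber stopper, 32 mm across, 28 mm high, beside the fixture; origin at the centre of its underside. Not to be moved.
- dropper_bottle: Loose small white bottle with a black cap, 37 mm across, 70 mm high, on the other side of the fixture; origin at the centre of its underside. Not to be moved.
- beaker: Loose small glass beaker, 58 mm across, 70 mm high, beyond the box; origin at the centre of its underside. Not to be moved.
Mind the look-alikes: they are no part of the job. Several things have the shape of the cover; the one meant has the colours described above.

How it is judged:
On the way:
1. the lever is in line with the box (swivel within 0.2 rad of 0), the cover still shut (value of joint swivel between -0.2 and 0.2 rad and angle between cover's own z axis and vertical below 0.06 rad), for 0.1 s.
At the end, for the whole second after the job is handed in: The cover is open by more than 0.25 rad (14.3 degrees) and still, its pin in the cradles (within 12 mm), the lever in line (swivel within 0.2 rad) and pressed (joint above 0.35), the fingers pressing with more than 0.5 N; the three bystanders within 20 mm of where they stood (value of joint swivel between -0.2 and 0.2 rad and angle between cover's own z axis and vertical above 0.25 rad and value of joint lever above 0.35 rad and distance between cover and cradle below 0.012 m and contact force between the fingers and anything else above 0.5 N and linear speed of cover below 0.02 m/s and distance of each of rubber_stopper, dropper_bottle, beaker from where it was at the start of the episode below 0.02 m); the arm keeps its last pose, push and grip.
It fails at once if the robot touches the cover (contact force between any of the fingers, the arm and cover above 0.5 N).
It fails at once if the stopper, dropper bottle or beaker is moved, lifted or tipped (distance of any of rubber_stopper, dropper_bottle, beaker from where it was at the start of the episode above 0.02 m or angle between any of rubber_stopper, dropper_bottle, beaker's own z axis and vertical above 0.3 rad).
It also fails if it takes over 48 s, if anything falls off the work surface, if the arm or the gripper's body presses on something with over 40 N, if the wrist force passes 120 N, or if a joint passes its speed limit or range.

ROBOT

A 7-joint arm with a two-finger parallel gripper is mounted at the origin on a cart in front of the work surface, level with it; the furniture and walls round the work are solid. World frame = base frame: x ahead of the robot, y to its left, z up, the work surface at z = 0. Lengths are in m, angles in rad, forces in N, time in s.
With the tool pointing down it reaches from about 0.35 to 0.9 m from the base axis. Payload 19.9 kg.
Tool frame: the origin (TCP) lies at the very end of the fingers, on their centre line; the grasp point (between the pads) lies 19 mm behind it; z points along the fingers, y is the line along which they close (so a half turn about z gives the same grasp; the last joint's range is limited). The gripper opens to 85 mm and grips with 20 to 120 N. Pads are 22 mm wide; open, the fingers measure 114 mm over their backs; the gripper's body (76 mm by 85 mm) begins 54 mm behind the grasp point. The pads swing forward as they close: fully open they stand 13 mm farther back than shut.
Start: joints at [-1.365, 0.417, -0.01, 1.614, 0.005, 1.111, -0.053], TCP at [0.153, 0.606, 0.231] pointing down, gripper open.
Joint ranges: [-2.81, 2.81], [-0.39, 2.02], [-1.27, 1.25], [0.06, 2.57], [-1.19, 4.33], [0.19, 2], [-2.82, 2.82]. Speed limits (rad/s): [1.89, 1.89, 2.39, 2.39, 3.01, 3.01, 3.01].

INTERFACE

Orientations are given as [roll, pitch, yaw] about the fixed x, y, z axes, in that order (R = Rz(yaw) Ry(pitch) Rx(roll)).
In Python, from rig import readout, cams, order gives the robot as it stands. The module is installed in compiled form; this text tells all that it offers.
- The arm moves only by the tool apply_moves, never from a script. Its argument "increments" is a list that holds one entry, the list of rows, each a list of 6 numbers: the shift along the tool's x, y, z in mm, then the turn, a rotation vector about the tool's x, y, z in rad. In form: [[[x, y, z, rx, ry, rz], ...]]. A call has exactly 10 rows; each row is the pose to reach, as a shift and turn from the pose commanded when the call began, along the tool's axes at that moment; what a row does not reach only later rows make up. A row lasts 1/10 s, in which the tool goes at most 50 mm and 8.59 degrees, less where a joint would pass 70% of its speed; a pose out of reach is approached as far as the arm can. A call with a gripper value outside its range is refused whole. "grip" is the closure in counts, from 0 (fully open) to 255 (shut), set as the call begins (left out, the last holds). The fingers move at their own pace and stop on an object; the grip force is fixed at half the most. Time passes only in rows, so rows that repeat a pose let the fingers close, or fill a call up. It gives the time, the measured TCP pose, the force, the opening and the grip force at its end, in the units of the state.
- readout.get_obs(): the state, without advancing time (a new reading comes with each control period).
- cams.read_camera(name): name is "scene" or "top" or "wrist"; returns the picture (384x512x3 uint8, red, green, blue); there is no depth.
- cams.camera_params(name): a dict with "fx", "fy", "cx", "cy" (pixels), "distortion" ([k1, k2, p1, p2, k3] as OpenCV has them; the pictures are not rectified), "rvec" (rotation vector, rad) and "tvec" (3), from world to camera coordinates, as OpenCV has them. Camera axes: x right, y down, z forward; pixel columns grow to the right and rows downward; lengths in m; the calibration is good to about 2 mm. A picture is of the moment at which its call begins: read the wrist's pose just before it. camera_params takes no time and is no camera call; for the wrist camera it gives the pose at the moment of the call.
- order.sign_off(): hands the job in; it is judged then, once.
The state is a dict: "time_s": time; "qpos": joint angles; "qvel": joint speeds; "tau": joint torques, N m; "tool_pos": TCP position; "orientation": TCP orientation; "ft_force": force on the tool from outside, world axes, zero at the start; "moment": the same for the moment, N m; "opening": finger opening in m; "grip_force": force on a finger pad.
Only numpy, scipy, OpenCV 4.12 (cv2) and the standard library are available. Lean on these libraries where they do the work, as an engineer would, in place of code of your own. Each camera call takes 0.05 s, during which the arm holds its last target. There are 200 camera calls.

## Working session

There is one attempt and no reset: what is moved stays moved. The work goes in short steps, Python scripts to look and compute and a tool call to move; the robot and the scene stay as the last step left them, time stands still between calls to the robot, and variables do not carry over. Pictures are saved under pics/ and viewed, at most 10 in all, crops included, and the job is handed in when it is done.

Besides the shell and the picture viewer there is one more tool, called as a command line: name --argument value ..., lists and objects as JSON in quotes. apply_moves: Moves the arm, as the interface text tells. Its arguments: {"type":"object","properties":{"increments":{"type":"array","items":{"type":"array","items":{"type":"array","items":{"type":"number"}}}},"grip":{"type":"number"}},"required":["increments"]}

```bash
mkdir -p pics
cat > h.py <<'E'
import numpy as np, cv2
from rig import readout, cams, order
def ray(n,uv,P=None):
    P=P or cams.camera_params(n)
    K=np.array([[P['fx'],0,P['cx']],[0,P['fy'],P['cy']],[0,0,1]])
    R=cv2.Rodrigues(np.array(P['rvec'],float))[0]; t=np.array(P['tvec'],float).ravel()
    p=cv2.undistortPoints(np.array([[uv]],float),K,np.array(P['distortion'],float))[0,0]
    return -R.T@t, R.T@np.array([p[0],p[1],1])
def onz(n,uv,z,P=None):
    c,d=ray(n,uv,P); return c+d*(z-c[2])/d[2]
def proj(n,X):
    P=cams.camera_params(n)
    K=np.array([[P['fx'],0,P['cx']],[0,P['fy'],P['cy']],[0,0,1]])
    return cv2.projectPoints(np.array(X,float).reshape(-1,3),np.array(P['rvec'],float),np.array(P['tvec'],float),K,np.array(P['distortion'],float))[0].reshape(-1,2)
E
python3 - <<'E'
from h import *
o=readout.get_obs(); print(o['tool_pos'],o['orientation'],o['time_s'])
ims=[cams.read_camera(n) for n in('top','scene')]
for n,i in zip(('top','scene'),ims): cv2.imwrite(f'pics/{n}0.png',i[:,:,::-1])
for n in('top','scene'): print(ray(n,(256,192)))
E
```

```text
[0.1531998  0.60556582 0.23064784] [-3.14034235e+00  8.77141616e-05  2.89381235e+00] 0.0
(array([0.36112968, 0.12004074, 1.0813333 ]), array([ 0.16190892, -0.03335202, -0.98644886]))
(array([ 0.09309299, -0.64758638,  0.51982611]), array([ 0.44991262,  0.78280228, -0.42992492]))
```

View pics/top0.png

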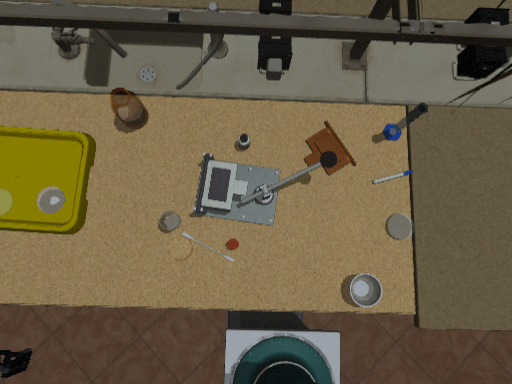

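View pics/scene0.png

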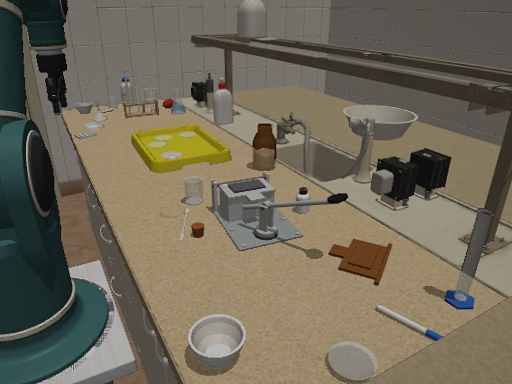

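The top view shows the fixture with its box at (220,187), pivot near (264,193), black pad near (328,159), bottle at (244,140), stopper at (232,244) and beaker at (170,220). In the scene view the pad is at (338,198) and the fork at (265,215). I'll zoom in on both.

Run:
```python
import cv2,numpy as np
a=cv2.imread('pics/top0.png')[120:240,180:350]; b=cv2.imread('pics/scene0.png')[165:265,190:360]
a=cv2.resize(a,None,fx=4,fy=4,interpolation=cv2.INTER_CUBIC)
cv2.imwrite('pics/ca.png',a)
from h import *
for n,box in(('top',(310,145,345,175)),('scene',(322,188,352,208))):
    i=cv2.imread(f'pics/{n}0.png'); x0,y0,x1,y1=box
    m=(i[y0:y1,x0:x1].max(2)<45).astype(np.uint8)
    k,l,s,c=cv2.connectedComponentsWithStats(m); j=1+s[1:,4].argmax(); print(n,s[j],c[j]+[x0,y0])
```

```text
top [ 10   6  17  17 216] [327.97685185 159.01851852]
scene [  6   6  20  10 143] [337.05594406 198.21678322]
```

View pics/ca.png

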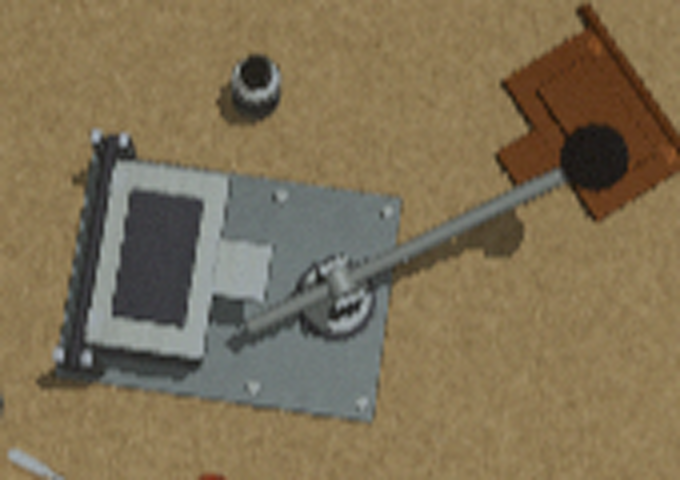

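The zoomed crop shows the bed plate's right corners at (401,200) and (373,420), the tab end at about (269,271), the fork at (341,285), the toe at (235,342) and the pad at (595,156).

Run:
```python
from h import *
f=lambda u,v,z:onz('top',(u/4+180-.375,v/4+120-.375),z)
A=f(401,200,.006);B=f(373,420,.006);print('corners',A,B,np.linalg.norm(A-B))
e=(A-B)/np.linalg.norm(A-B); X=np.array([-e[1],e[0],0]); O=(A+B)/2+.04*X
print('O',O[:2],'yaw',np.arctan2(X[1],X[0]))
tab=f(269,271,.084); print('tab',tab, 'fromO',(tab-O)@X,(tab-O)@np.array([-X[1],X[0],0]))
pad=onz('top',(327.98,159.02),.160)
c1,d1=ray('top',(327.98,159.02)); c2,d2=ray('scene',(337.06,198.22))
s=np.linalg.lstsq(np.c_[d1,-d2],c2-c1,rcond=None)[0]; print('pad',pad,c1+d1*s[0],c2+d2*s[1])
toe=f(237,340,.061);print('toe',toe)
print('hub',f(341,283,.09))
d=O-pad; print('swivel',np.arctan2(d[1],d[0])-np.arctan2(X[1],X[0]),np.linalg.norm(d[:2]))
d=toe-pad; print('swivel2',np.arctan2(d[1],d[0])-np.arctan2(X[1],X[0]))
print('bottle',f(257,68,.07),'stopper',onz('top',(232,244),.028),'beaker',onz('top',(170,220),.035))
```

```text
corners [0.60773286 0.01394765 0.006     ] [0.44300842 0.0320771  0.006     ] 0.1657190878234338
O [0.52974659 0.06277229] yaw 1.461178254830548
tab [0.53687509 0.11169156 0.084     ] fromO 0.049405499958654245 -0.0017340107458929136
pad [ 0.60479166 -0.09531826  0.16      ] [ 0.60538905 -0.09584627  0.15774113] [ 0.60516181 -0.09569766  0.1576463 ]
toe [0.49151582 0.13227214 0.061     ]
hub [0.52910258 0.06242822 0.09      ]
swivel 0.5528189304313691 0.17499824532082278
swivel2 0.5714384081185817
bottle [0.68601671 0.12455192 0.07      ] stopper [0.38357871 0.14821473 0.028     ] beaker [0.44529573 0.32476781 0.035     ]
```

apply_moves --increments '[[[-15,-12,0,0,0,0],[-45,-37,0,0,0,0],[-76,-62,0,0,0,0],[-107,-87,0,0,0,0],[-138,-112,0,0,0,0],[-169,-138,0,0,0,0],[-200,-163,0,0,0,0],[-231,-188,0,0,0,0],[-262,-213,0,0,0,0],[-293,-239,0,0,0,0]]]' --grip 255

```text
time_s: 1.1
tool_pos: [0.3793, 0.3009, 0.2312]
orientation: [-3.141, -0.0, 2.894]
ft_force: [-0.3, -0.1, -0.6]
opening: -0.0002
grip_force: 0.0
```

apply_moves --increments '[[[-31,-25,0,0,0,0],[-62,-50,0,0,0,0],[-93,-75,0,0,0,0],[-124,-101,0,0,0,0],[-155,-126,0,0,0,0],[-186,-151,0,0,0,0],[-217,-177,0,0,0,0],[-248,-202,0,0,0,0],[-280,-228,0,0,0,0],[-326,-265,0,0,0,0]]]'

```text
time_s: 2.1
tool_pos: [0.6249, -0.0277, 0.2311]
orientation: [3.141, -0.001, 2.895]
ft_force: [0.7, 0.7, 0.3]
opening: -0.0001
grip_force: 0.0
```

Now descend to z ≈ 0.116, then look.

apply_moves --increments '[[[0,0,10,0,0,0],[0,0,25,0,0,0],[0,0,40,0,0,0],[0,0,55,0,0,0],[0,0,70,0,0,0],[0,0,85,0,0,0],[0,0,97,0,0,0],[0,0,107,0,0,0],[0,0,115,0,0,0],[0,0,115,0,0,0]]]'

```text
time_s: 3.1
tool_pos: [0.6239, -0.0273, 0.1153]
orientation: [-3.141, -0.001, 2.894]
ft_force: [-0.3, -0.8, 0.6]
opening: -0.0004
grip_force: 0.0
```

Run:
```python
from h import *
print(readout.get_obs()['tool_pos'],readout.get_obs()['ft_force'])
t=cams.read_camera('top')[100:240,170:370,::-1];s=cams.read_camera('scene')[120:260,170:370,::-1]
cv2.imwrite('pics/c1.png',cv2.resize(np.hstack([t,s]),(800,280),interpolation=cv2.INTER_CUBIC))
```

```text
[ 0.6239383  -0.02732646  0.11529415] [-0.31344344 -0.82300811  0.64161112]
```

View pics/c1.png

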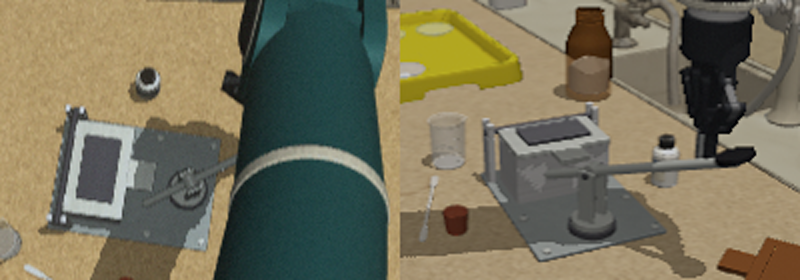

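The scene crop shows the shut fingers just behind the bar at (708,150), clear of the pad. Next I push along the arc.

apply_moves --increments '[[[3,-6,0,0,0,0],[6,-13,0,0,0,0],[10,-19,0,0,0,0],[14,-23,0,0,0,0],[19,-27,0,0,0,0],[24,-32,0,0,0,0],[28,-36,0,0,0,0],[33,-40,0,0,0,0],[38,-44,0,0,0,0],[42,-48,0,0,0,0]]]'

```text
time_s: 4.2
tool_pos: [0.5713, -0.0637, 0.1163]
orientation: [-3.142, -0.0, 2.894]
ft_force: [1.6, 0.6, 0.1]
opening: 0.0
grip_force: 0.4
```

apply_moves --increments '[[[4,-2,0,0,0,0],[8,-4,0,0,0,0],[12,-6,0,0,0,0],[16,-8,0,0,0,0],[20,-10,0,0,0,0],[24,-12,0,0,0,0],[28,-14,0,0,0,0],[32,-15,0,0,0,0],[35,-16,0,0,0,0],[35,-16,0,0,0,0]]]'

```text
time_s: 5.2
tool_pos: [0.5335, -0.0705, 0.1163]
orientation: [-3.141, -0.0, 2.894]
ft_force: [-0.1, 0.1, 0.2]
opening: 0.0002
grip_force: 0.0
```

apply_moves --increments '[[[-8,0,0,0,0,0],[-20,0,0,0,0,0],[-30,0,-10,0,0,0],[-30,0,-25,0,0,0],[-30,0,-45,0,0,0],[-30,0,-65,0,0,0],[-30,0,-80,0,0,0],[-30,0,-90,0,0,0],[-30,0,-95,0,0,0],[-30,0,-95,0,0,0]]]'

```text
time_s: 6.2
tool_pos: [0.5632, -0.0778, 0.2116]
orientation: [3.142, 0.0, 2.894]
ft_force: [-0.1, -0.3, 0.1]
opening: 0.0002
grip_force: 0.0
```

Run:
```python
from h import *
print(readout.get_obs()['tool_pos'],readout.get_obs()['ft_force'])
I=cams.read_camera('scene');w=cams.read_camera('wrist')
i=I[:,:,::-1].copy()
cv2.imwrite('pics/s2.png',i);cv2.imwrite('pics/w2.png',w[:,:,::-1])
O=np.array([.5295,.0625])
for s in(-.2,0,.2):
    a=1.461+s; p=O-.175*np.array([np.cos(a),np.sin(a)]); u=proj('scene',[*p,.16])[0]; print(s,p,u)
cv2.imwrite('pics/c2.png',np.hstack([cv2.resize(i[140:260,180:380],(480,288)),cv2.resize(w[:,:,::-1],(320,288))]))
```

```text
[ 0.56319159 -0.07778027  0.21161313] [-0.14699344 -0.2856222   0.10880187]
-0.2 [ 0.47614868 -0.10416924] [287.88142479 213.3042515 ]
0 [ 0.51032423 -0.11144623] [304.64408862 210.78889185]
0.2 [ 0.54526424 -0.11178852] [319.08625136 206.81364397]
```

View pics/c2.png

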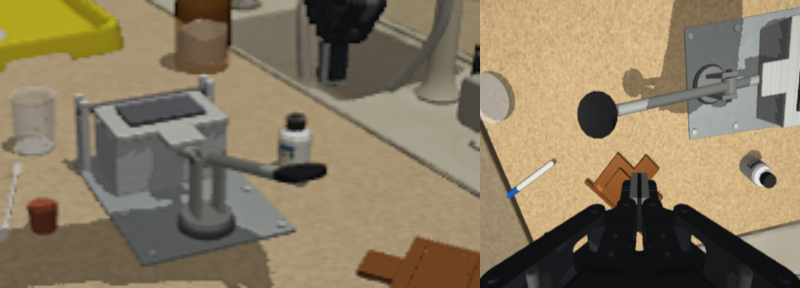

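The scene crop puts the pad at full-frame pixel (306,212), against (304.6,210.8) predicted for swivel 0. The lever is in line and the cover is shut. I move over the pad and press along its arc.

apply_moves --increments '[[[5,-6,0,0,0,0],[12,-13,0,0,0,0],[20,-22,0,0,0,0],[28,-31,0,0,0,0],[36,-40,0,0,0,0],[43,-47,0,0,0,0],[43,-47,10,0,0,0],[43,-47,22,0,0,0],[43,-47,34,0,0,0],[43,-47,36,0,0,0]]]'

```text
time_s: 7.3
tool_pos: [0.5092, -0.1124, 0.1732]
orientation: [-3.141, -0.003, 2.894]
ft_force: [0.2, 0.4, -0.6]
opening: 0.0
grip_force: 0.0
```

apply_moves --increments '[[[0,0,4,0,0,0],[0,0,8,0,0,0],[0,0,12,0,0,0],[0,-1,16,0,0,0],[0,-2,20,0,0,0],[0,-3,24,0,0,0],[0,-4,28,0,0,0],[0,-5,32,0,0,0],[0,-5,36,0,0,0],[0,-6,40,0,0,0]]]'

```text
time_s: 8.3
tool_pos: [0.5084, -0.1187, 0.135]
orientation: [-3.142, 0.0, 2.894]
ft_force: [0.9, -0.4, 2.8]
opening: 0.0001
grip_force: 1.1
```

apply_moves --increments '[[[0,-1,4,0,0,0],[0,-1,8,0,0,0],[0,-2,12,0,0,0],[0,-3,16,0,0,0],[0,-3,20,0,0,0],[0,-4,24,0,0,0],[0,-4,28,0,0,0],[0,-5,32,0,0,0],[0,-5,36,0,0,0],[0,-6,40,0,0,0]]]'

```text
time_s: 9.3
tool_pos: [0.507, -0.1243, 0.095]
orientation: [3.141, 0.0, 2.894]
ft_force: [0.3, 1.5, 3.0]
opening: -0.0
grip_force: 1.6
```

apply_moves --increments '[[[0,0,4,0,0,0],[0,0,8,0,0,0],[0,0,12,0,0,0],[0,0,16,0,0,0],[0,0,20,0,0,0],[0,0,24,0,0,0],[0,0,28,0,0,0],[0,1,32,0,0,0],[0,1,36,0,0,0],[0,1,38,0,0,0]]]'

```text
time_s: 10.3
tool_pos: [0.5071, -0.1234, 0.0569]
orientation: [-3.142, -0.0, 2.894]
ft_force: [0.5, -0.2, 2.7]
opening: 0.0002
grip_force: 1.7
```

Run:
```python
from h import *
o=readout.get_obs();print(o['tool_pos'],o['ft_force'])
i=cams.read_camera('scene')[:,:,::-1]
cv2.imwrite('pics/c3.png',cv2.resize(i[120:270,170:370],(800,600),interpolation=cv2.INTER_CUBIC))
```

```text
[ 0.50706036 -0.12340703  0.05690086] [ 0.49818426 -0.21240236  2.71923578]
```

View pics/c3.png

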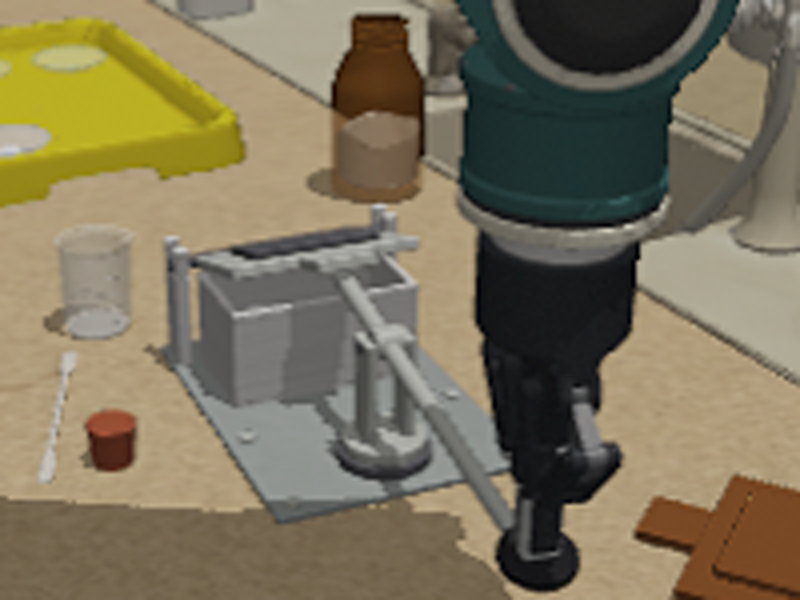

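The cover stands open, with its raised edge at about (320,262). The pin is in the cradles, the lever is in line and the fingers are on the pad at (540,550). I press slightly deeper, let it settle and hand in.

apply_moves --increments '[[[0,0,2,0,0,0],[0,0,4,0,0,0],[0,0,5,0,0,0],[0,0,5,0,0,0],[0,0,5,0,0,0],[0,0,5,0,0,0],[0,0,5,0,0,0],[0,0,5,0,0,0],[0,0,5,0,0,0],[0,0,5,0,0,0]]]'

```text
time_s: 11.35
tool_pos: [0.5072, -0.1235, 0.0524]
orientation: [-3.142, 0.0, 2.894]
ft_force: [1.2, 1.4, 3.4]
opening: 0.0002
grip_force: 1.8
```

Run:
```python
from h import *
o=readout.get_obs();print(o['tool_pos'],o['ft_force'])
if o['ft_force'][2]>1.2: print(order.sign_off())
```

```text
[ 0.50717524 -0.12352328  0.05235062] [1.16873338 1.39232152 3.43795077]
the job is handed in; nothing more can be done
None
```

I handed the job in at about 11.4 s with the lever in line and the fingers still pressing the pad at about 3.4 N; pad height puts the cover past 15 degrees open, and no verdict came back.

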